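# Change over the topping boxes: blue lid shut, red lid open

## Robot

A 6-joint arm with a two-finger parallel gripper is mounted at the origin on the work surface. World frame = base frame: x ahead of the robot, y to its left, z up, the work surface at z = 0. Lengths are in m, angles in degrees, forces in N, time in s.
With the tool pointing down it reaches from about 0.35 to 0.875 m from the base axis. Payload 4.2 kg.
Tool frame: the origin (TCP) lies midway between the tips of the shut fingers; the grasp point (between the pads) lies 19 mm behind it; z points along the fingers, y is the line along which they close (so a half turn about z gives the same grasp; the last joint's range is limited). The gripper opens to 87 mm and grips with 3 to 60 N. Pads are 19 mm wide; open, the fingers measure 117 mm over their backs; the gripper's body (75 mm by 190 mm) begins 51 mm behind the grasp point.
Start: joints at [-52.907, 22.042, 0.453, 0, -68.411, -14.817], TCP at [0.237, -0.578, 0.223] pointing down, gripper open.
Joint ranges: [-179.83, 179.83], [-69.29, 118.12], [-61.27, 80.66], [-181.25, 117.63], [-171.15, -9.14], [-177.46, 177.46]. Speed limits (degrees/s): [159.86, 159.86, 180, 180, 180, 180].

## Interface

Orientations are given as a 3x3 rotation matrix whose columns are the frame's x, y, z axes.
In Python, from station import sense, capture, camera_params, finish_job gives the robot as it stands.
- The arm moves only by the tool drive_tool, never from a script. Its argument "rows" is a list of rows, each an object of numbers: "tx", "ty", "tz": the shift along the tool's x, y, z in cm; "ax", "ay", "az": the turn, a rotation vector about the tool's x, y, z in rad; "claw": the finger opening in cm, from 0 to 8.7. In form: [{"tx": .., "ty": .., "tz": .., "ax": .., "ay": .., "az": .., "claw": ..}, ...]. A call has 1 to 10 rows; each row shifts and turns the commanded pose from where the row before left it, along the tool's axes as they then stand; what a row does not reach is not made up. A row lasts 1/12 s, in which the tool goes at most 41.7 mm and 7.16 degrees, less where a joint would pass 70% of its speed; a pose out of reach is approached as far as the arm can. A call with a gripper value outside its range is refused whole. The fingers move at their own pace and stop on an object; the grip force is fixed at half the most. Time passes only in rows, so rows that do not move let the fingers close. It gives the time, the measured TCP pose, the force, the opening and the grip force at its end, in the units of the state.
- sense(): the state, without advancing time (a new reading comes with each control period).
- capture(name): name is "scene" or "top" or "wrist"; returns (picture, depth): 384x512x3 uint8, red, green, blue; 384x512 float32, m along the optical axis (not along the pixel's ray), 0 where there is no reading.
- camera_params(name): a dict with "intrinsics" (3x3 intrinsics, pixels), "R" (3x3) and "t" (3): a world point X has camera coordinates R X + t; the wrist camera has in their place "tool_from_camera" (4x4, takes a point from camera to tool coordinates, whose origin is the TCP and whose axes are the flange's). Camera axes: x right, y down, z forward; pixel columns grow to the right and rows downward; lengths in m; the calibration is good to about 2 mm. A picture is of the moment at which its call begins: read the wrist's pose just before it. camera_params takes no time and is no camera call.
- finish_job(): hands the job in; it is judged then, once.
The state is a dict: "time_s": time; "joints": joint angles; "joint_velocities": joint speeds; "effort": joint torques, N m; "tcp_pos": TCP position; "ee_rot": TCP orientation; "wrist_force": force on the tool from outside, world axes, zero at the start; "moment": the same for the moment, N m; "gripper_width": opening from 0.0 (shut) to 1.0 (fully open); "gripper_force": force on a finger pad.
Only numpy, scipy, OpenCV 4.12 (cv2) and the standard library are available. Lean on these libraries where they do the work, as an engineer would, in place of code of your own. Each camera call takes 0.05 s, during which the arm holds its last target. There are 200 camera calls.

## Task

The lunch line is changing from portion cups to sauce bottles: flip the blue lid of the topping station shut, and flip the red lid right back past upright so that it stays open by itself. Use light fingertip pushes only, under the lip or against the lid; do not pinch a lid or pick anything up. Keep the yellow lid shut and leave the spray bottle, the bowl and the lunch tray where they are.

Things in the scene. Friction and masses are not known exactly. Their poses are not given: they have to be found in the camera images.
- red_box: Red-lidded box of off-white plastic holding little brown sauce bottles, fixed in the rack; mm: 130 long (x), 90 wide, 100 tall. Origin: centre of its underside, 11 above the counter. x points from lip to hinge, to the robot's right; y (along the hinge) away from it; z up. Hinge line: x = 69, z = 102 in this frame. The three boxes stand side by side in any order. Lid starts shut.
- red_lid (a joint): Hinge of the red lid, rad: 0 = shut, level; grows as the front edge rises and swings back over the hinge; upright at 1.57; back stop at 1.90. Free hinge, no spring, light friction: the lid (about 100 g) falls shut from below 1.45 and falls back onto its stop from above 1.65. Starts at 0.
- red_lip (a point): Middle of the front edge of the red lid's finger lip, mid-thickness, 157 mm from the hinge line; moves with the lid. The lip is a flat tongue 44 wide, 5 thick, sticking out 22 beyond the box's front wall, free space below for a fingertip (when shut its underside is 112 above the counter). The lid is a flat panel, 137 from hinge to front edge, 93 wide, 4 thick.
- blue_box: Blue-lidded box of off-white plastic holding stacked yellow portion cups, fixed in the rack; mm: 130 long (x), 90 wide, 100 tall. Origin: centre of its underside, 11 above the counter. x points from lip to hinge, to the robot's right; y (along the hinge) away from it; z up. Hinge line: x = 69, z = 102 in this frame. The three boxes stand side by side in any order. Lid starts open.
- blue_lid (a joint): Hinge of the blue lid, rad: 0 = shut, level; grows as the front edge rises and swings back over the hinge; upright at 1.57; back stop at 1.90. Free hinge, no spring, light friction: the lid (about 100 g) falls shut from below 1.45 and falls back onto its stop from above 1.65. Starts at 1.90: its lip is then 51 mm behind the hinge line and 262 mm above the counter.
- blue_lip (a point): Middle of the front edge of the blue lid's finger lip, mid-thickness, 157 mm from the hinge line; moves with the lid. The lip is a flat tongue 44 wide, 5 thick, sticking out 22 beyond the box's front wall, free space below for a fingertip (when shut its underside is 112 above the counter). The lid is a flat panel, 137 from hinge to front edge, 93 wide, 4 thick.
- yellow_box: Yellow-lidded box of off-white plastic holding paper-wrapped spoons, fixed in the rack; mm: 130 long (x), 90 wide, 100 tall. Origin: centre of its underside, 11 above the counter. x points from lip to hinge, to the robot's right; y (along the hinge) away from it; z up. Hinge line: x = 69, z = 102 in this frame. The three boxes stand side by side in any order. Lid starts shut.
- yellow_lid (a joint): Hinge of the yellow lid, rad: 0 = shut, level; grows as the front edge rises and swings back over the hinge; upright at 1.57; back stop at 1.90. Free hinge, no spring, light friction: the lid (about 100 g) falls shut from below 1.45 and falls back onto its stop from above 1.65. Starts at 0.
- yellow_lip (a point): Middle of the front edge of the yellow lid's finger lip, mid-thickness, 157 mm from the hinge line; moves with the lid. The lip is a flat tongue 44 wide, 5 thick, sticking out 22 beyond the box's front wall, free space below for a fingertip (when shut its underside is 112 above the counter). The lid is a flat panel, 137 from hinge to front edge, 93 wide, 4 thick.
- rack: (mm) Low stainless steel rack that holds the three boxes, fixed to the counter: 156 (x) by 334 (y), rim 46 high, a wire handle reaching 19 beyond each end. Origin: its centre, on the counter; axes as the boxes'. The three boxes' centres lie at y = -106, 0, +106 in its frame.
- spray_bottle: (mm) Loose spray bottle with green collar and trigger, 85 diameter, 205 tall; behind the hinge side of the rack. Origin: centre of its underside. To be left alone.
- bowl: (mm) Loose red plastic bowl, 110 diameter, 55 tall; behind the hinge side of the rack, nearer the robot. Origin: centre of its underside. To be left alone.
- lunch_tray: (mm) Loose cream lunch tray with four compartments, 150 (x) by 200 (y) by 28 tall; in front of the lip side of the rack. Origin: centre of its underside. To be left alone.

How it is judged (in metres and radians):
At the end, for the whole second after the job is handed in: The red lid rests open past upright against its back stop (over 1.75 rad), the blue and yellow lids are shut (under 0.06 rad), and the spray bottle, bowl and lunch tray stand within 30 mm of where they were, upright (value of joint red_lid above 1.75 rad and value of joint each of blue_lid, yellow_lid below 0.06 rad and distance of each of spray_bottle, bowl, lunch_tray from where it was at the start of the episode below 0.03 m and angle between each of spray_bottle, bowl, lunch_tray's own z axis and vertical below 0.2 rad); the robot touches nothing.
It fails at once if the yellow lid is opened (value of joint yellow_lid above 0.25 rad).
It fails at once if a bystander is lifted, shoved or tipped (30 mm, 0.35 rad) (distance of any of spray_bottle, bowl, lunch_tray from where it was at the start of the episode above 0.03 m or angle between any of spray_bottle, bowl, lunch_tray's own z axis and vertical above 0.35 rad).
It fails at once if a box or its lid is pinched or forced by the fingers (over 30 N) (contact force between the fingers and red_box above 30 N or contact force between the fingers and blue_box above 30 N or contact force between the fingers and yellow_box above 30 N).
It also fails if it takes over 53 s, if anything falls off the work surface, if the arm or the gripper's body presses on something with over 40 N, if the wrist force passes 120 N, or if a joint passes its speed limit or range.

## Working session

There is one attempt and no reset: what is moved stays moved. The work goes in short steps, Python scripts to look and compute and a tool call to move; the robot and the scene stay as the last step left them, time stands still between calls to the robot, and variables do not carry over. Pictures are saved under pics/ and viewed, at most 10 in all, crops included, and the job is handed in when it is done.

Besides the shell and the picture viewer there is one more tool, called after "Call:" as a command line: name --argument value ..., lists and objects as JSON in quotes. drive_tool: Moves the arm, as the interface text tells. Its arguments: {"type":"object","properties":{"rows":{"type":"array"}},"required":["rows"]}

```bash
mkdir -p pics
python3 - <<'E'
from station import *
import cv2,numpy as np
s=sense();print(s['time_s'],s['tcp_pos'],np.round(s['ee_rot'],3).tolist(),s['gripper_width'])
for n in("scene","top"):
    p,d=capture(n);cv2.imwrite(f"pics/{n}0.png",p[:,:,::-1]);np.savez(f"{n}0.npz",p=p,d=d)
    c=camera_params(n);print(n,c)
E
```

```text
0.0 [ 0.23670714 -0.57779026  0.2214641 ] [[-0.925, -0.379, -0.001], [-0.379, 0.925, 0.002], [0.0, 0.002, -1.0]] 0.997759723597692
scene {'intrinsics': array([[371.20606761,   0.        , 261.08248599],
       [  0.        , 371.20606761, 191.02070293],
       [  0.        ,   0.        ,   1.        ]]), 'R': array([[ 0.34014842,  0.94037004, -0.00180101],
       [ 0.58057664, -0.21151065, -0.78625315],
       [-0.73974984,  0.26639714, -0.61790189]]), 't': array([-0.2421582 , -0.23891023,  1.29302892])}
top {'intrinsics': array([[384.46438329,   0.        , 261.91049011],
       [  0.        , 384.46438329, 193.77837706],
       [  0.        ,   0.        ,   1.        ]]), 'R': array([[-0.00250546, -0.99997071,  0.00723269],
       [-0.9964048 ,  0.00188391, -0.08469901],
       [ 0.08468291, -0.00741889, -0.99638033]]), 't': array([0.05142487, 0.58936132, 1.0205247 ])}
```

View pics/scene0.png

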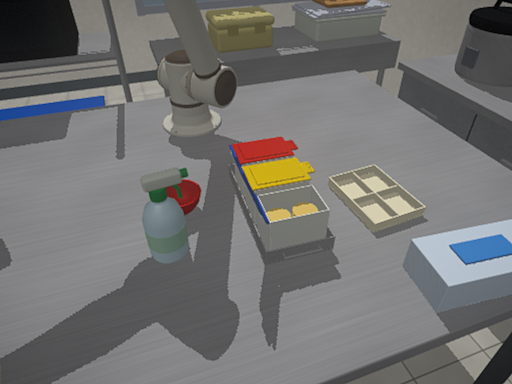

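View pics/top0.png

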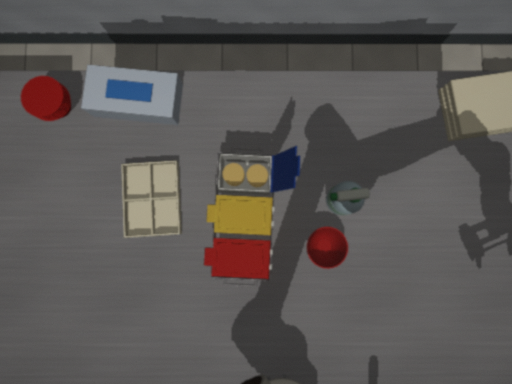

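Both views show the same layout. Red is nearest the robot (top view about 240,258), yellow is in the middle (243,215), and blue is farthest with its lid open (285,170). The bowl is at (327,247), the spray bottle at (345,198) and the tray at (151,199).

```bash
cat > h.py <<'E'
import numpy as np,cv2
from station import camera_params
def cloud(p,d,n):
    c=camera_params(n);K=c['intrinsics'];v,u=np.mgrid[:384,:512]
    P=np.stack([(u-K[0,2])/K[0,0]*d,(v-K[1,2])/K[1,1]*d,d],-1)
    return (P-c['t'])@c['R']
E
python3 - <<'E'
from h import *
for n in("top","scene"):
    z=np.load(n+"0.npz");p,d=z['p'],z['d'];X=cloud(p,d,n)
    h=cv2.cvtColor(p,cv2.COLOR_RGB2HSV);H,S,V=h[...,0],h[...,1],h[...,2]
    ws=(X[...,0]>.2)&(X[...,0]<.9)&(abs(X[...,1])<.4)&(d>0)
    for nm,m in dict(red=((H<8)|(H>172))&(S>150)&(X[...,2]>.1)&(X[...,2]<.14),yel=(H>20)&(H<32)&(S>150)&(X[...,2]>.1)&(X[...,2]<.13),blue=(H>105)&(H<130)&(S>120)&(X[...,2]>.05),bowl=((H<8)|(H>172))&(S>150)&(X[...,2]<.07)).items():
        m=m&ws
        if m.sum()<10: continue
        Q=X[m];r=cv2.minAreaRect((Q[:,:2]*1000).astype(np.float32))
        print(n,nm,m.sum(),np.percentile(Q,[2,50,98],axis=0).round(3).tolist(),r)
        if nm=='blue':
            c=Q.mean(0);print(c,np.linalg.svd(Q-c,full_matrices=False)[2].round(3).tolist())
    for nm,b in dict(spray=(.4,.75,-.5,-.0,.13,.25),tray=(.3,.7,.12,.4,.015,.05)).items():
        m=(X[...,0]>b[0])&(X[...,0]<b[1])&(X[...,1]>b[2])&(X[...,1]<b[3])&(X[...,2]>b[4])&(X[...,2]<b[5])&(d>0)
        if m.any():print(n,nm,np.percentile(X[m],[2,50,98],axis=0).round(3).tolist())
E
```

```text
top red 2262 [[0.381, 0.039, 0.114], [0.425, 0.107, 0.118], [0.468, 0.185, 0.122]] ((425.28753662109375, 112.73320770263672), (157.54786682128906, 91.98802947998047), 86.88700866699219)
top yel 2174 [[0.487, 0.033, 0.114], [0.532, 0.102, 0.118], [0.574, 0.179, 0.122]] ((531.0554809570312, 107.47579956054688), (156.9551239013672, 91.37295532226562), 87.24916076660156)
top blue 1349 [[0.589, -0.025, 0.081], [0.646, 0.01, 0.163], [0.875, 0.396, 0.26]] ((733.8568725585938, 189.71292114257812), (506.11761474609375, 98.92454528808594), 61.1594352722168)
[0.69595585 0.10804678 0.15998207] [[-0.503, -0.826, 0.256], [0.397, 0.042, 0.917], [0.768, -0.562, -0.307]]
top bowl 1292 [[0.398, -0.167, 0.003], [0.444, -0.125, 0.023], [0.494, -0.073, 0.056]] ((396.5976257324219, -14.572967529296875), (105.1878890991211, 336.1678466796875), 26.08755874633789)
top spray [[0.552, -0.186, 0.132], [0.586, -0.121, 0.203], [0.674, -0.001, 0.246]]
top tray [[0.35, 0.124, 0.016], [0.587, 0.282, 0.027], [0.698, 0.393, 0.048]]
scene red 1111 [[0.383, 0.04, 0.115], [0.432, 0.107, 0.118], [0.472, 0.186, 0.121]] ((4
[... 228 characters left out ...]
56.52651977539062, 111.8427505493164), 88.04312896728516)
scene blue 543 [[0.617, -0.026, 0.081], [0.836, 0.344, 0.085], [0.882, 0.397, 0.261]] ((737.5152587890625, 193.24273681640625), (500.7280578613281, 103.94123840332031), 61.50968551635742)
[0.76987833 0.20431239 0.1314808 ] [[0.446, 0.855, -0.265], [0.297, 0.138, 0.945], [-0.844, 0.5, 0.193]]
scene bowl 635 [[0.402, -0.139, 0.005], [0.423, -0.097, 0.034], [0.501, -0.068, 0.055]] ((369.0260925292969, 78.35498046875), (104.92395782470703, 469.40576171875), 23.03571128845215)
scene spray [[0.569, -0.188, 0.131], [0.587, -0.154, 0.185], [0.679, -0.007, 0.241]]
scene tray [[0.481, 0.126, 0.015], [0.605, 0.312, 0.024], [0.696, 0.395, 0.047]]
```

Call:
drive_tool --rows '[{"az": -0.118, "tz": -0.8, "claw": 0}, {"az": -0.118, "tz": -0.8, "claw": 0}, {"az": -0.118, "tz": -0.8, "claw": 0}, {"az": -0.118, "tz": -0.8, "claw": 0}, {"az": -0.118, "tz": -0.8, "claw": 0}, {"az": -0.118, "tz": -0.8, "claw": 0}, {"az": -0.118, "tz": -0.8, "claw": 0}, {"az": -0.118, "tz": -0.8, "claw": 0}, {"az": -0.118, "tz": -0.8, "claw": 0}, {"az": -0.118, "tz": -0.8, "claw": 0}]'

```text
invalid input at $.rows[0]: expected keys tx, ty, tz, ax, ay, az, claw
```

Call:
drive_tool --rows '[{"tx": 0, "ty": 0, "tz": -0.8, "ax": 0, "ay": 0, "az": -0.118, "claw": 0}, {"tx": 0, "ty": 0, "tz": -0.8, "ax": 0, "ay": 0, "az": -0.118, "claw": 0}, {"tx": 0, "ty": 0, "tz": -0.8, "ax": 0, "ay": 0, "az": -0.118, "claw": 0}, {"tx": 0, "ty": 0, "tz": -0.8, "ax": 0, "ay": 0, "az": -0.118, "claw": 0}, {"tx": 0, "ty": 0, "tz": -0.8, "ax": 0, "ay": 0, "az": -0.118, "claw": 0}, {"tx": 0, "ty": 0, "tz": -0.8, "ax": 0, "ay": 0, "az": -0.118, "claw": 0}, {"tx": 0, "ty": 0, "tz": -0.8, "ax": 0, "ay": 0, "az": -0.118, "claw": 0}, {"tx": 0, "ty": 0, "tz": -0.8, "ax": 0, "ay": 0, "az": -0.118, "claw": 0}, {"tx": 0, "ty": 0, "tz": -0.8, "ax": 0, "ay": 0, "az": -0.118, "claw": 0}, {"tx": 0, "ty": 0, "tz": -0.8, "ax": 0, "ay": 0, "az": -0.118, "claw": 0}]'

```text
time_s: 0.93
tcp_pos: [0.2368, -0.578, 0.3023]
ee_rot: [[0.004, -1.0, -0.001], [-1.0, -0.004, 0.001], [-0.001, 0.001, -1.0]]
wrist_force: [0.1, 1.0, 0.1]
gripper_width: 0.329
gripper_force: 0.0
```

Call:
drive_tool --rows '[{"tx": -2.7, "ty": -2.2, "tz": 0, "ax": 0, "ay": 0, "az": 0, "claw": 0}, {"tx": -2.7, "ty": -2.2, "tz": 0, "ax": 0, "ay": 0, "az": 0, "claw": 0}, {"tx": -2.7, "ty": -2.2, "tz": 0, "ax": 0, "ay": 0, "az": 0, "claw": 0}, {"tx": -2.7, "ty": -2.2, "tz": 0, "ax": 0, "ay": 0, "az": 0, "claw": 0}, {"tx": -2.7, "ty": -2.2, "tz": 0, "ax": 0, "ay": 0, "az": 0, "claw": 0}, {"tx": -2.7, "ty": -2.2, "tz": 0, "ax": 0, "ay": 0, "az": 0, "claw": 0}, {"tx": -2.7, "ty": -2.2, "tz": 0, "ax": 0, "ay": 0, "az": 0, "claw": 0}, {"tx": -2.7, "ty": -2.2, "tz": 0, "ax": 0, "ay": 0, "az": 0, "claw": 0}, {"tx": -2.7, "ty": -2.2, "tz": 0, "ax": 0, "ay": 0, "az": 0, "claw": 0}, {"tx": 0, "ty": 0, "tz": 0, "ax": 0, "ay": 0, "az": 0, "claw": 0}]'

```text
time_s: 1.77
tcp_pos: [0.4382, -0.3319, 0.3019]
ee_rot: [[0.004, -1.0, 0.0], [-1.0, -0.004, 0.001], [-0.001, -0.0, -1.0]]
wrist_force: [-0.5, -0.6, 0.3]
gripper_width: 0.006
gripper_force: 0.0
```

Call:
drive_tool --rows '[{"tx": -3.0, "ty": -2.6, "tz": 0, "ax": 0, "ay": 0, "az": 0, "claw": 0}, {"tx": -3.0, "ty": -2.6, "tz": 0, "ax": 0, "ay": 0, "az": 0, "claw": 0}, {"tx": -3.0, "ty": -2.6, "tz": 0, "ax": 0, "ay": 0, "az": 0, "claw": 0}, {"tx": -3.0, "ty": -2.6, "tz": 0, "ax": 0, "ay": 0, "az": 0, "claw": 0}, {"tx": -3.0, "ty": -2.6, "tz": 0, "ax": 0, "ay": 0, "az": 0, "claw": 0}, {"tx": -3.0, "ty": -2.6, "tz": 0, "ax": 0, "ay": 0, "az": 0, "claw": 0}, {"tx": -3.0, "ty": -2.6, "tz": 0, "ax": 0, "ay": 0, "az": 0, "claw": 0}, {"tx": -3.0, "ty": -2.6, "tz": 0, "ax": 0, "ay": 0, "az": 0, "claw": 0}, {"tx": 0, "ty": 0, "tz": 0, "ax": 0, "ay": 0, "az": 0, "claw": 0}]'

```text
time_s: 2.52
tcp_pos: [0.6472, -0.0912, 0.2998]
ee_rot: [[0.003, -1.0, -0.002], [-1.0, -0.003, 0.001], [-0.001, 0.002, -1.0]]
wrist_force: [-0.7, -1.3, 0.3]
gripper_width: 0.008
gripper_force: 0.0
```

Call:
drive_tool --rows '[{"tx": 0, "ty": 0, "tz": 2.2, "ax": 0, "ay": 0, "az": 0, "claw": 0}, {"tx": 0, "ty": 0, "tz": 2.2, "ax": 0, "ay": 0, "az": 0, "claw": 0}, {"tx": 0, "ty": 0, "tz": 2.1, "ax": 0, "ay": 0, "az": 0, "claw": 0}, {"tx": -2.0, "ty": 0, "tz": 0, "ax": 0, "ay": 0, "az": 0, "claw": 0}, {"tx": -1.5, "ty": 0, "tz": 0, "ax": 0, "ay": 0, "az": 0, "claw": 0}, {"tx": -0.8, "ty": 0, "tz": 0, "ax": 0, "ay": 0, "az": 0, "claw": 0}, {"tx": -0.8, "ty": 0, "tz": 0, "ax": 0, "ay": 0, "az": 0, "claw": 0}, {"tx": -0.8, "ty": 0, "tz": 0, "ax": 0, "ay": 0, "az": 0, "claw": 0}, {"tx": -0.8, "ty": 0, "tz": 0, "ax": 0, "ay": 0, "az": 0, "claw": 0}, {"tx": -0.8, "ty": 0, "tz": 0, "ax": 0, "ay": 0, "az": 0, "claw": 0}]'

```text
time_s: 3.35
tcp_pos: [0.6442, -0.0205, 0.2382]
ee_rot: [[-0.002, -1.0, 0.001], [-1.0, 0.002, 0.0], [-0.0, -0.001, -1.0]]
wrist_force: [0.8, -1.1, 0.9]
gripper_width: 0.007
gripper_force: 0.1
```

Call:
drive_tool --rows '[{"tx": -0.9, "ty": 0, "tz": 0, "ax": 0, "ay": 0, "az": 0, "claw": 0}, {"tx": -0.9, "ty": 0, "tz": 0, "ax": 0, "ay": 0, "az": 0, "claw": 0}, {"tx": -0.9, "ty": 0, "tz": 0, "ax": 0, "ay": 0, "az": 0, "claw": 0}, {"tx": -0.9, "ty": 0, "tz": 0, "ax": 0, "ay": 0, "az": 0, "claw": 0}, {"tx": -0.9, "ty": 0, "tz": 0, "ax": 0, "ay": 0, "az": 0, "claw": 0}, {"tx": -0.9, "ty": 0, "tz": 0, "ax": 0, "ay": 0, "az": 0, "claw": 0}, {"tx": -0.9, "ty": 0, "tz": 0, "ax": 0, "ay": 0, "az": 0, "claw": 0}, {"tx": 0, "ty": 0, "tz": 0, "ax": 0, "ay": 0, "az": 0, "claw": 0}, {"tx": 0, "ty": 0, "tz": 0, "ax": 0, "ay": 0, "az": 0, "claw": 0}, {"tx": 0, "ty": 0, "tz": -3, "ax": 0, "ay": 0, "az": 0, "claw": 0}]'

```text
time_s: 4.18
tcp_pos: [0.6408, 0.0418, 0.2609]
ee_rot: [[-0.003, -1.0, -0.014], [-1.0, 0.003, -0.001], [0.001, 0.014, -1.0]]
wrist_force: [-0.4, 0.6, -0.3]
gripper_width: 0.002
gripper_force: 0.0
```

Call:
drive_tool --rows '[{"tx": 0, "ty": 0, "tz": -3, "ax": 0, "ay": 0, "az": 0, "claw": 0}, {"tx": 0, "ty": 0, "tz": -3, "ax": 0, "ay": 0, "az": 0, "claw": 0}, {"tx": 0, "ty": 0, "tz": 0, "ax": 0, "ay": 0, "az": 0, "claw": 0}]'

```text
time_s: 4.43
tcp_pos: [0.6468, 0.041, 0.3354]
ee_rot: [[-0.002, -1.0, 0.013], [-1.0, 0.002, 0.001], [-0.001, -0.013, -1.0]]
wrist_force: [-0.0, -0.6, 1.6]
gripper_width: 0.008
gripper_force: 0.0
```

Run:
```python
from station import *
import cv2
p,d=capture("scene");cv2.imwrite("pics/s1.png",p[:,:,::-1])
```

```text
(no output)
```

View pics/s1.png

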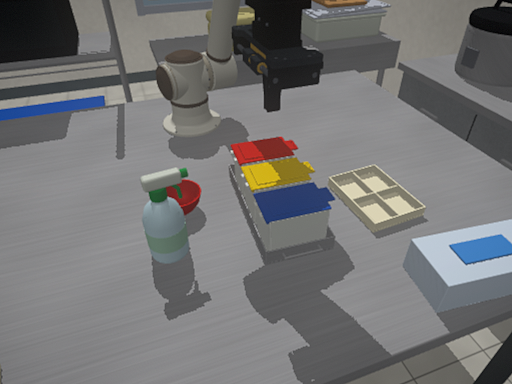

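The blue lid is shut, lying flat at about (290,200), and nothing else has moved. Next is the red lid.

Call:
drive_tool --rows '[{"tx": -2.5, "ty": 2.2, "tz": 0, "ax": 0, "ay": 0, "az": 0, "claw": 0}, {"tx": -2.5, "ty": 2.2, "tz": 0, "ax": 0, "ay": 0, "az": 0, "claw": 0}, {"tx": -2.5, "ty": 2.2, "tz": 0, "ax": 0, "ay": 0, "az": 0, "claw": 0}, {"tx": -2.5, "ty": 2.2, "tz": 0, "ax": 0, "ay": 0, "az": 0, "claw": 0}, {"tx": -2.5, "ty": 2.2, "tz": 0, "ax": 0, "ay": 0, "az": 0, "claw": 0}, {"tx": -2.5, "ty": 2.2, "tz": 0, "ax": 0, "ay": 0, "az": 0, "claw": 0}, {"tx": -2.5, "ty": 2.2, "tz": 0, "ax": 0, "ay": 0, "az": 0, "claw": 0}, {"tx": -2.5, "ty": 2.2, "tz": 0, "ax": 0, "ay": 0, "az": 0, "claw": 0}, {"tx": -2.5, "ty": 2.2, "tz": 0, "ax": 0, "ay": 0, "az": 0, "claw": 0}, {"tx": -2.5, "ty": 2.2, "tz": 0, "ax": 0, "ay": 0, "az": 0, "claw": 0}]'

```text
time_s: 5.32
tcp_pos: [0.4233, 0.2927, 0.3268]
ee_rot: [[-0.003, -1.0, -0.001], [-1.0, 0.003, -0.001], [0.001, 0.001, -1.0]]
wrist_force: [1.5, 0.2, -0.3]
gripper_width: 0.004
gripper_force: 0.0
```

Call:
drive_tool --rows '[{"tx": 0, "ty": 0, "tz": 0, "ax": 0, "ay": 0.11, "az": 0, "claw": 0}, {"tx": 0, "ty": 0, "tz": 0, "ax": 0, "ay": 0.11, "az": 0, "claw": 0}, {"tx": 0, "ty": 0, "tz": 0, "ax": 0, "ay": 0.11, "az": 0, "claw": 0}, {"tx": 0, "ty": 0, "tz": 0, "ax": 0, "ay": 0.11, "az": 0, "claw": 0}, {"tx": 0, "ty": 0, "tz": 0, "ax": 0, "ay": 0.11, "az": 0, "claw": 0}, {"tx": 0, "ty": 0, "tz": 0, "ax": 0, "ay": 0.11, "az": 0, "claw": 0}, {"tx": 0, "ty": 0, "tz": 0, "ax": 0, "ay": 0.11, "az": 0, "claw": 0}, {"tx": 0, "ty": 0, "tz": 0, "ax": 0, "ay": 0.11, "az": 0, "claw": 0}, {"tx": 0, "ty": 0, "tz": 0, "ax": 0, "ay": 0.11, "az": 0, "claw": 0}, {"tx": 0, "ty": 0, "tz": 0, "ax": 0, "ay": 0, "az": 0, "claw": 0}]'

```text
time_s: 6.15
tcp_pos: [0.4241, 0.2928, 0.3223]
ee_rot: [[0.005, -1.0, -0.004], [-0.538, 0.001, -0.843], [0.843, 0.007, -0.538]]
wrist_force: [0.5, -0.1, -1.1]
gripper_width: 0.008
gripper_force: 0.0
```

```bash
python3 -c "
from station import *
s=sense();print(s['tcp_pos'],s['ee_rot'],s['joints'])"
```

```text
[0.42411434 0.2927624  0.32231323] [[ 4.96837708e-03 -9.99978348e-01 -4.31498339e-03]
 [-5.37967416e-01  9.64576228e-04 -8.42965081e-01]
 [ 8.42950992e-01  6.50948885e-03 -5.37950976e-01]] [  64.54467563   30.37047548   -0.15481031   22.84113803 -112.58192561
  -66.18778488]
```

Call:
drive_tool --rows '[{"tx": -2.2, "ty": 0, "tz": 1.9, "ax": 0, "ay": 0, "az": 0, "claw": 0}, {"tx": -2.2, "ty": 0, "tz": 1.9, "ax": 0, "ay": 0, "az": 0, "claw": 0}, {"tx": -2.2, "ty": 0, "tz": 1.9, "ax": 0, "ay": 0, "az": 0, "claw": 0}, {"tx": -2.2, "ty": 0, "tz": 1.9, "ax": 0, "ay": 0, "az": 0, "claw": 0}, {"tx": -2.2, "ty": 0, "tz": 1.9, "ax": 0, "ay": 0, "az": 0, "claw": 0}, {"tx": -2.2, "ty": 0, "tz": 1.9, "ax": 0, "ay": 0, "az": 0, "claw": 0}, {"tx": -2.2, "ty": 0, "tz": 1.9, "ax": 0, "ay": 0, "az": 0, "claw": 0}, {"tx": -2.2, "ty": 0, "tz": 1.9, "ax": 0, "ay": 0, "az": 0, "claw": 0}, {"tx": 0, "ty": 0, "tz": 0, "ax": 0, "ay": 0, "az": 0, "claw": 0}, {"tx": 0, "ty": 0, "tz": 0, "ax": 0, "ay": 0, "az": 0, "claw": 0}]'

```text
time_s: 6.98
tcp_pos: [0.4248, 0.2611, 0.0971]
ee_rot: [[-0.001, -1.0, -0.003], [-0.547, 0.003, -0.837], [0.837, 0.001, -0.547]]
wrist_force: [0.0, -0.1, 1.1]
gripper_width: 0.006
gripper_force: 0.0
```

Run:
```python
from station import *
import cv2
p,d=capture("wrist");q,_=capture("scene");cv2.imwrite("pics/w2.png",cv2.hconcat([cv2.resize(p[:,:,::-1],(400,300)),cv2.resize(q[80:272,130:386,::-1],(400,300))]))
```

```text
(no output)
```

View pics/w2.png

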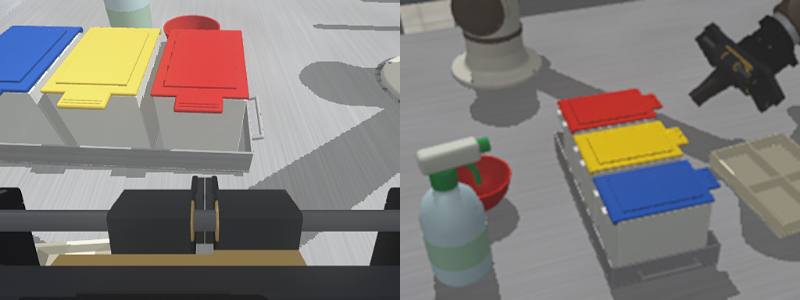

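Wrist view (left): the fingers at column 204 line up with the red lip at about (200,105), and the tip is clear. Moving in under the lip.

Call:
drive_tool --rows '[{"tx": 0.1, "ty": 0, "tz": 1.3, "ax": 0, "ay": 0, "az": 0, "claw": 0}, {"tx": 0.5, "ty": 0, "tz": 1.2, "ax": 0, "ay": 0, "az": 0, "claw": 0}, {"tx": 0.6, "ty": 0, "tz": 1.1, "ax": 0, "ay": 0, "az": 0, "claw": 0}, {"tx": 0.6, "ty": 0, "tz": 1.1, "ax": 0, "ay": 0, "az": 0, "claw": 0}, {"tx": 0.7, "ty": 0, "tz": 1.0, "ax": 0, "ay": 0, "az": 0, "claw": 0}, {"tx": 0.7, "ty": 0, "tz": 1.0, "ax": 0, "ay": 0, "az": 0, "claw": 0}, {"tx": 0, "ty": 0, "tz": 0, "ax": 0, "ay": 0, "az": 0, "claw": 0}, {"tx": 0, "ty": 0, "tz": 0, "ax": 0, "ay": 0, "az": 0, "claw": 0}]'

```text
time_s: 7.75
tcp_pos: [0.4252, 0.189, 0.0885]
ee_rot: [[-0.003, -1.0, -0.0], [-0.552, 0.002, -0.834], [0.834, -0.002, -0.552]]
wrist_force: [0.5, 0.4, 0.8]
gripper_width: 0.004
gripper_force: 0.0
```

Call:
drive_tool --rows '[{"tx": 0.83, "ty": 0, "tz": -0.37, "ax": 0, "ay": 0, "az": 0, "claw": 0}, {"tx": 0.83, "ty": 0, "tz": -0.37, "ax": 0, "ay": 0, "az": 0, "claw": 0}, {"tx": 0.83, "ty": 0, "tz": -0.37, "ax": 0, "ay": 0, "az": 0, "claw": 0}, {"tx": 0.83, "ty": 0, "tz": -0.37, "ax": 0, "ay": 0, "az": 0, "claw": 0}, {"tx": 0.83, "ty": 0, "tz": -0.37, "ax": 0, "ay": 0, "az": 0, "claw": 0}, {"tx": 0.84, "ty": 0, "tz": -0.2, "ax": 0, "ay": 0, "az": 0, "claw": 0}, {"tx": 0.84, "ty": 0, "tz": -0.2, "ax": 0, "ay": 0, "az": 0, "claw": 0}, {"tx": 0.84, "ty": 0, "tz": -0.2, "ax": 0, "ay": 0, "az": 0, "claw": 0}, {"tx": 0.84, "ty": 0, "tz": -0.2, "ax": 0, "ay": 0, "az": 0, "claw": 0}, {"tx": 0.84, "ty": 0, "tz": -0.2, "ax": 0, "ay": 0, "az": 0, "claw": 0}]'

```text
time_s: 8.58
tcp_pos: [0.4242, 0.1655, 0.1732]
ee_rot: [[-0.001, -1.0, -0.002], [-0.548, 0.003, -0.836], [0.836, 0.001, -0.548]]
wrist_force: [-0.3, -0.1, -0.3]
gripper_width: 0.005
gripper_force: 0.2
```

Run:
```python
from station import *
import cv2
q,_=capture("scene");cv2.imwrite("pics/s3.png",cv2.resize(q[80:272,130:386,::-1],(600,450)))
```

```text
(no output)
```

View pics/s3.png

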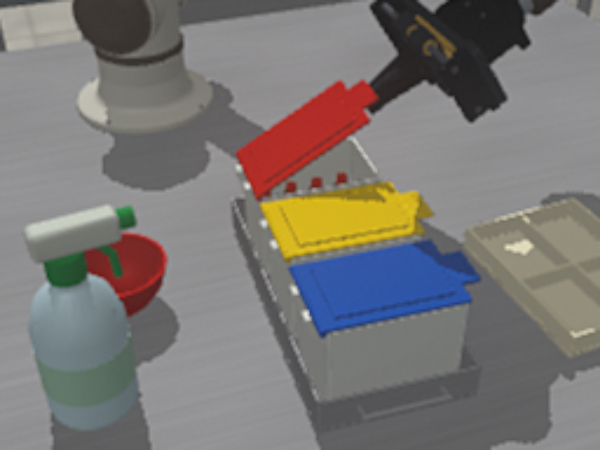

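The red lid is rising as planned: its lip, at about (362,95), rests on the fingertip. Continuing the arc.

Call:
drive_tool --rows '[{"tx": 0.87, "ty": 0, "tz": 0.06, "ax": 0, "ay": 0, "az": 0, "claw": 0}, {"tx": 0.87, "ty": 0, "tz": 0.06, "ax": 0, "ay": 0, "az": 0, "claw": 0}, {"tx": 0.87, "ty": 0, "tz": 0.06, "ax": 0, "ay": 0, "az": 0, "claw": 0}, {"tx": 0.87, "ty": 0, "tz": 0.06, "ax": 0, "ay": 0, "az": 0, "claw": 0}, {"tx": 0.87, "ty": 0, "tz": 0.06, "ax": 0, "ay": 0, "az": 0, "claw": 0}, {"tx": 0.81, "ty": 0, "tz": 0.32, "ax": 0, "ay": 0, "az": 0, "claw": 0}, {"tx": 0.81, "ty": 0, "tz": 0.32, "ax": 0, "ay": 0, "az": 0, "claw": 0}, {"tx": 0.81, "ty": 0, "tz": 0.32, "ax": 0, "ay": 0, "az": 0, "claw": 0}, {"tx": 0.81, "ty": 0, "tz": 0.32, "ax": 0, "ay": 0, "az": 0, "claw": 0}, {"tx": 0.81, "ty": 0, "tz": 0.32, "ax": 0, "ay": 0, "az": 0, "claw": 0}]'

```text
time_s: 9.47
tcp_pos: [0.4242, 0.1033, 0.2327]
ee_rot: [[-0.001, -1.0, -0.002], [-0.548, 0.002, -0.836], [0.836, 0.0, -0.548]]
wrist_force: [0.3, 0.7, -0.3]
gripper_width: 0.002
gripper_force: 0.1
```

Call:
drive_tool --rows '[{"tx": 0.68, "ty": 0, "tz": 0.53, "ax": 0, "ay": 0, "az": 0, "claw": 0}, {"tx": 0.68, "ty": 0, "tz": 0.53, "ax": 0, "ay": 0, "az": 0, "claw": 0}, {"tx": 0.68, "ty": 0, "tz": 0.53, "ax": 0, "ay": 0, "az": 0, "claw": 0}, {"tx": 0.68, "ty": 0, "tz": 0.53, "ax": 0, "ay": 0, "az": 0, "claw": 0}, {"tx": 0.68, "ty": 0, "tz": 0.53, "ax": 0, "ay": 0, "az": 0, "claw": 0}, {"tx": 0.49, "ty": 0, "tz": 0.71, "ax": 0, "ay": 0, "az": 0, "claw": 0}, {"tx": 0.49, "ty": 0, "tz": 0.71, "ax": 0, "ay": 0, "az": 0, "claw": 0}, {"tx": 0.49, "ty": 0, "tz": 0.71, "ax": 0, "ay": 0, "az": 0, "claw": 0}, {"tx": 0.49, "ty": 0, "tz": 0.71, "ax": 0, "ay": 0, "az": 0, "claw": 0}, {"tx": 0.49, "ty": 0, "tz": 0.71, "ax": 0, "ay": 0, "az": 0, "claw": 0}]'

```text
time_s: 10.3
tcp_pos: [0.424, 0.0194, 0.2471]
ee_rot: [[-0.001, -1.0, -0.002], [-0.548, 0.002, -0.836], [0.836, 0.0, -0.548]]
wrist_force: [-0.8, -0.1, 0.6]
gripper_width: 0.005
gripper_force: 0.0
```

Call:
drive_tool --rows '[{"tx": 0.3, "ty": 0, "tz": 0.5, "ax": 0, "ay": 0, "az": 0, "claw": 0}, {"tx": 0.3, "ty": 0, "tz": 0.5, "ax": 0, "ay": 0, "az": 0, "claw": 0}, {"tx": 0, "ty": 0, "tz": 0, "ax": 0, "ay": 0, "az": 0, "claw": 0}, {"tx": 0, "ty": 0, "tz": 0, "ax": 0, "ay": 0, "az": 0, "claw": 0}]'

```text
time_s: 10.63
tcp_pos: [0.4242, 0.0085, 0.2467]
ee_rot: [[-0.001, -1.0, -0.002], [-0.549, 0.002, -0.836], [0.836, -0.0, -0.549]]
wrist_force: [0.1, -0.6, 0.3]
gripper_width: 0.005
gripper_force: 0.0
```

Call:
drive_tool --rows '[{"tx": -0.8, "ty": 0, "tz": -1.5, "ax": 0, "ay": 0, "az": 0, "claw": 0}, {"tx": -0.8, "ty": 0, "tz": -1.5, "ax": 0, "ay": 0, "az": 0, "claw": 0}, {"tx": 0, "ty": 0, "tz": -3, "ax": 0, "ay": 0, "az": 0, "claw": 0}, {"tx": 0, "ty": 0, "tz": -3, "ax": 0, "ay": 0, "az": 0, "claw": 0}, {"tx": 0, "ty": 0, "tz": -3, "ax": 0, "ay": 0, "az": 0, "claw": 0}, {"tx": 0, "ty": 0, "tz": 0, "ax": 0, "ay": 0, "az": 0, "claw": 0}, {"tx": 0, "ty": 0, "tz": 0, "ax": 0, "ay": 0, "az": 0, "claw": 0}, {"tx": 0, "ty": 0, "tz": 0, "ax": 0, "ay": 0, "az": 0, "claw": 0}]'

```text
time_s: 11.3
tcp_pos: [0.4239, 0.1176, 0.2985]
ee_rot: [[-0.0, -1.0, -0.002], [-0.548, 0.002, -0.836], [0.836, 0.001, -0.548]]
wrist_force: [-0.4, -0.3, -0.3]
gripper_width: 0.001
gripper_force: 0.0
```

Run:
```python
from station import *
from h import *
q,d=capture("scene");cv2.imwrite("pics/s4.png",cv2.resize(q[80:272,130:386,::-1],(600,450)))
X=cloud(q,d,"scene");h=cv2.cvtColor(q,cv2.COLOR_RGB2HSV);H,S=h[...,0],h[...,1]
r=((H<8)|(H>172))&(S>150)&(X[...,2]>.13)&(d>0)&(X[...,0]>.3)
Q=X[r];print(len(Q),np.percentile(Q,[2,50,98],axis=0) if len(Q) else 0)
for n,a,b in(("b",105,130),("y",20,32)):
    m=(H>a)&(H<b)&(S>120)&(d>0)&(X[...,0]>.45)&(X[...,0]<.7)&(X[...,1]<.2)&(X[...,2]>.09);print(n,np.percentile(X[m],[2,50,98],axis=0).round(3).tolist())
```

```text
136 [[ 0.40685132 -0.12021074  0.13383521]
 [ 0.46309524 -0.00222519  0.20880631]
 [ 0.57492752  0.02698612  0.26111366]]
b [[0.594, 0.026, 0.115], [0.643, 0.094, 0.118], [0.683, 0.175, 0.121]]
y [[0.471, 0.032, 0.112], [0.537, 0.1, 0.118], [0.577, 0.183, 0.121]]
```

View pics/s4.png

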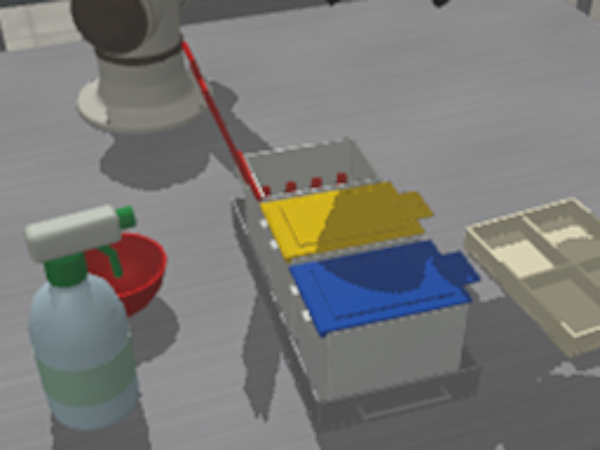

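The red lid, seen edge-on from (260,195) to (185,45), leans back on its stop. Blue and yellow lie flat at about 0.118 m, and the bystanders look undisturbed. The arm is clear, so I'm handing in.

```bash
python3 -c "
from station import *
print(finish_job())"
```

```text
the job is handed in; nothing more can be done
None
```

The job is handed in after about 11 s of robot time. In the last camera view the blue and yellow lids are shut, the red lid leans back open on its stop, and the spray bottle, bowl and tray look undisturbed; the hand-in returned no verdict.

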